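Hang the garnish pail at the pass

ROBOT

A 7-joint arm with a two-finger parallel gripper is mounted at the origin on the work surface. World frame = base frame: x ahead of the robot, y to its left, z up, the work surface at z = 0. Lengths are in m, angles in rad, forces in N, time in s.
With the tool pointing down it reaches from about 0.425 to 0.925 m from the base axis. Payload 6.8 kg.
Tool frame: the origin (TCP) lies on the front face of the gripper's body, between the roots of the fingers; the fingertips stand 73 mm ahead of it and the grasp point (between the pads) lies 54 mm ahead of it (env.nose_length is the distance from the TCP to the fingertips, in m); z points along the fingers, y is the direction in which the jaws open and shut (so a half turn about z gives the same grasp; the last joint's range is limited). The gripper opens to 85 mm and grips with 20 to 120 N. Pads are 22 mm wide; open, the fingers measure 114 mm over their backs; the gripper's body (76 mm by 85 mm) begins 54 mm behind the grasp point. The pads swing forward as they close: fully open they stand 13 mm farther back than shut.
Start: joints at [-1.212, 0.477, 0.022, 1.555, -0.011, 1.109, -0.083], TCP at [0.304, 0.603, 0.304] pointing down, gripper open.
Joint ranges: [-2.96, 2.96], [-0.34, 2.1], [-1.41, 1.46], [0.24, 2.44], [-1.37, 4.51], [0.17, 1.92], [-2.96, 2.96]. Speed limits (rad/s): [2.39, 2.39, 3.14, 3.14, 3.14, 3.14, 3.14].

INTERFACE

Orientations are given as a unit quaternion [w, x, y, z].
In Python, from cell import env, kin, camera, calibration, job gives the robot as it stands. The module is installed in compiled form; this text tells all that it offers. Calls block until the motion is done:
- env.reach(position, orientation): joint-space move of the TCP to a pose.
- env.movel(position, velocity=0.15, rot=None, stop_force=None): straight line of the TCP; rot=None keeps the orientation; velocity is the mean speed in m/s. With stop_force (N) it stops when the force on the tool has changed by that much, and returns True; else False.
- env.goto_joints(angles): joint-space move.
- env.grip(opening, f_grip=None): finger opening in m; f_grip is the grip in N (None keeps the last); returns when the fingers have stopped.
- env.dwell(seconds).
- kin.inverse_kinematics(position, orientation): joint angles nearest the present ones, or None.
- env.get_state(): the state.
- camera(name): name is "scene" or "top"; returns (picture, depth): 400x640x3 uint8, blue, green, red; 400x640 float32, m along the optical axis (not along the pixel's ray), 0 where there is no reading.
- calibration(name): a dict with "fx", "fy", "cx", "cy" (pixels), "k1" (the pictures are not rectified: a ray, as slopes to the right and down, at radius r is drawn at 1 + k1 r^2 times it, then the intrinsics apply), "rvec" (rotation vector, rad) and "tvec" (3), from world to camera coordinates, as OpenCV has them. Camera axes: x right, y down, z forward; pixel columns grow to the right and rows downward; lengths in m; the calibration is good to about 2 mm. A picture is of the moment at which its call begins. calibration takes no time and is no camera call.
A pose or a line that the arm cannot do raises env.PlanningError and nothing moves.
- job.job_done(): hands the job in, once; it reports no verdict.
The state is a dict: "time": time; "qpos": joint angles; "joint_velocities": joint speeds; "joint_torque": joint torques, N m; "tcp_pos": TCP position; "orientation": TCP orientation; "force": force on the tool from outside, world axes, zero at the start; "torque": the same for the moment, N m; "opening": finger opening in m.
Only numpy, scipy, OpenCV 4.12 (cv2) and the standard library are available. Lean on these libraries where they do the work, as an engineer would, in place of code of your own. Each camera call takes 0.05 s, during which the arm holds its last target.

TASK

Set up the garnish station at the pass. Take the brass hanger with the red tab off the low white bar and hang it by both its crooks on the tall steel service rail, between the two copper collars, and let go of it; then hang the copper pail by its hook from the hanger's lower loop, so that rail, hanger and pail form one quietly hanging chain. Leave the other things on the worktop where they are.

Things in the scene. Friction and masses are not known exactly. Their poses are not given: they have to be found in the camera images.
- rail_mid (a point): Middle of the steel service rail: fixed round bar, diameter 14, along this point's y axis, its axis 285 above the worktop (point on the axis). z up, -x towards the robot. Posts of diameter 16 at y = +-140, end knobs 22. Two copper collars, diameter 26, 8 wide, at y = +-55 on the bar: 102 free between them.
- rail_stand: The dark fixed stand of the service rail, base plate 80 x 310 x 10; origin under the rail's middle on the worktop, axes as rail_mid. Place and yaw vary.
- parking_bar: Low fixed stand: wooden base 100 x 170 x 10, white posts of diameter 14 at y = +-75, round white bar of diameter 14 along y, its axis 150 above the worktop. Origin on the worktop under the bar's middle, z up. Holds the hanger at the start; stands left or right.
- hanger: Brass hanger of 7 wire, 130 g, 59 wide. Origin on the axis of the bar it hangs on, mid-way between two crooks at y = +-26; z up, y along the bar. Crooks: underside of crown at z = 7, 20 wide inside, free end down on the +x side (lowest z = -26, flared to x = 21): raise it 38, then move it to -x, to unhook (hang: the reverse). Shanks go straight down at x = -13.5 to z = -50, bend to x = 0 by z = -72.
- hanger_grip (a point): Grasp point on the hanger's red upright tab: tab 22 (x) x 10 (y, the width to grip) x 42 high. This point is 42 above the hanger's origin, 16 below the tab's top; axes as the hanger's. The crooks and a cross wire under the tab reach up to z = 18 of the hanger.
- hanger_seat (a point): The hanger's origin: lies on the rail's axis when hung.
- hanger_loop (a point): Lowest point of the hanger's closed lower loop, on the axis of its 7 wire, 105 below the hanger's origin; axes as the hanger's. The loop is a window in the hanger's y-z plane, 45 wide inside; its bottom is a V 11 deep with this point lowest; it is free for 60 above this point.
- pail: Copper pail, rim 72, 55 high, about 200 g. Origin at the centre of its underside, z up; stands upright left or right. Its rigid 7 wire hook lies in its x-z plane: up from the -x rim at x = -50 to z = 108, across to x = -13, then an inverted U over x = 0 (top z = 136, 17 wide inside), free end down at x = 14, lowest z = 103. It enters the loop in the pail's +x direction, then is lowered.
- pail_grip (a point): Centre of the black grip sleeve on the upright part of the pail's hook: 22 (x) x 12 (y, the width to grip) x 36 high; lies at x = -50, z = 94 in the pail's frame. Axes as the pail's.
- pail_seat (a point): Underside of the top of the pail's hook (x = 0, z = 129.5 in the pail's frame): here the loop wire bears when the pail hangs, so this point is then 3.5 above hanger_loop.
- pail_base (a point): Origin of the pail, centre of its underside.
- bowl: Bystander: the white bowl; leave it where it is. Origin at its underside.
- spice_jar: Bystander: the amber spice jar; leave it where it is. Origin at its underside.
- squeeze_bottle: Bystander: the yellow squeeze bottle; leave it where it is. Origin at its underside.
- pepper_mill: Bystander: the wooden pepper mill; leave it where it is. Origin at its underside.
- steel_cup: Bystander: the steel cup; leave it where it is. Origin at its underside.
Not all that is in view belongs to the job. Of the things shaped like the pail, the copper one is meant.

How it is judged:
On the way, in this order (a step that is already met when the one before it is completed fails the run):
1. the hanger hangs by both crooks on the service rail between the collars, let go (x of hanger_seat in the frame of rail_mid between -0.012 and 0.012 m and y of hanger_seat in the frame of rail_mid between -0.035 and 0.035 m and z of hanger_seat in the frame of rail_mid between -0.01 and 0.01 m and angle between hanger's own z axis and vertical below 0.25 rad and contact force between hanger and rail_stand above 0.3 N and contact force between hanger and the fingers below 0.05 N), for 0.3 s.
2. the pail hangs by its hook from the hanger's lower loop, let go, the hanger still in place (x of hanger_seat in the frame of rail_mid between -0.012 and 0.012 m and y of hanger_seat in the frame of rail_mid between -0.035 and 0.035 m and z of hanger_seat in the frame of rail_mid between -0.01 and 0.01 m and angle between hanger's own z axis and vertical below 0.25 rad and contact force between hanger and rail_stand above 0.3 N and distance between pail_seat and hanger_loop below 0.018 m and contact force between pail and hanger above 0.8 N and height (world z) of pail_base above 0.03 m and angle between pail's own z axis and vertical below 0.3 rad and contact force between pail and the fingers below 0.05 N), for 0.3 s.
At the end, for the whole second after the job is handed in: Hanger on the rail between the collars (seat within 12 mm across, 10 mm in height, 35 mm along of rail_mid; 0.25 rad of upright); pail in its loop (hook top within 18 mm of the loop point, base over 30 mm up, 0.3 rad of upright); both let go and below 0.05 m/s (all of step 2 and contact force between hanger and the fingers below 0.05 N and linear speed of each of pail, hanger below 0.05 m/s); the robot touches nothing.
It fails at once if another thing on the worktop (bowl, jar, bottle, mill, cup) is pushed away by more than 40 mm (distance of any of bowl, spice_jar, squeeze_bottle, pepper_mill, steel_cup from where it was at the start of the episode above 0.04 m).
It also fails if it takes over 67 s, if anything falls off the work surface, if the arm or the gripper's body presses on something with over 40 N, if the wrist force passes 120 N, or if a joint passes its speed limit or range.

## Working session

There is one attempt and no reset: what is moved stays moved. The work goes in short steps, each a Python script; the robot and the scene stay as the last script left them, time stands still between calls to the robot, and variables do not carry over. Pictures are saved under pics/ and viewed, and the job is handed in when it is done.

```bash
mkdir -p pics && ls && cat > h.py <<'E'
import numpy as np, cv2
from cell import env, kin, camera, calibration, job
def snap(n,fn=None):
    im,d=camera(n)
    if fn: cv2.imwrite('pics/%s.png'%fn,im); np.savez('pics/%s.npz'%fn,im=im,d=d)
    return im,d
def cal(n):
    c=calibration(n); R=cv2.Rodrigues(np.array(c['rvec'],float))[0]; t=np.array(c['tvec'],float).ravel()
    return c,R,t
def slopes(n,uv):
    c,R,t=cal(n); uv=np.atleast_2d(np.array(uv,float))
    p=np.c_[(uv[:,0]-c['cx'])/c['fx'],(uv[:,1]-c['cy'])/c['fy']]
    q=p.copy()
    for _ in range(30): q=p/(1+c['k1']*(q**2).sum(1))[:,None]
    return q
def ray(n,uv):
    c,R,t=cal(n); q=slopes(n,uv)
    d=np.c_[q,np.ones(len(q))]@R   # R^T d
    return -R.T@t, d
def plane(n,uv,z):
    o,d=ray(n,uv); return o+d*((z-o[2])/d[:,2])[:,None]
def pts(n,uv,depth):
    o,d=ray(n,uv); return o+d*np.asarray(depth)[:,None]
def proj(n,P):
    c,R,t=cal(n); X=np.atleast_2d(P)@R.T+t; q=X[:,:2]/X[:,2:]; q=q*(1+c['k1']*(q**2).sum(1))[:,None]
    return np.c_[q[:,0]*c['fx']+c['cx'],q[:,1]*c['fy']+c['cy']]
E
python3 - <<'E'
from h import *
for n in('scene','top'):
    snap(n,n+'0'); c,R,t=cal(n); print(n,c,-R.T@t,R[2])
print(env.get_state(),env.nose_length)
E
```

```text
pics
scene {'fx': 412.00877190433533, 'fy': 412.00877190433533, 'cx': 318.89942801905624, 'cy': 198.39826086402454, 'k1': 0.027882017598129076, 'rvec': array([ 1.48435142,  1.85578171, -0.97690231]), 'tvec': array([ 0.15004363, -0.13988749,  1.51979706])} [1.32151436 0.16337291 0.76077184] [-0.79544243 -0.19264599 -0.57459452]
top {'fx': 429.86182265445416, 'fy': 429.86182265445416, 'cx': 322.1876570867262, 'cy': 197.87931694139635, 'k1': -0.06894548744018557, 'rvec': array([ 2.13214381, -2.17922518,  0.12277706]), 'tvec': array([-0.0243914 ,  0.55282674,  1.36930018])} [ 0.38307128 -0.04442914  1.42564995] [ 0.12055526  0.00568298 -0.99269035]
{'time': 0.1, 'qpos': array([-1.21213729,  0.47772588,  0.02232246,  1.55636192, -0.01149259,
        1.10932586, -0.08313653]), 'joint_velocities': array([ 0.00039398, -0.00231102,  0.00144401, -0.00313272, -0.00028037,
       -0.0014172 ,  0.00036194]), 'joint_torque': array([ 5.63656053e-03, -5.97757387e+01,  1.61457270e+00, -2.81954134e+01,
        1.28987824e-02,  5.02089752e-03, -2.99480530e-05]), 'tcp_pos': array([0.30354805, 0.60241794, 0.30301286]), 'orientation': array([-1.36290737e-04,  2.31264399e-01,  9.72890570e-01, -8.35503496e-04]), 'force': array([-0.34856955, -0.48000347, -0.22990412]), 'torque': array([-0.00919612,  0.04746376, -0.01303453]), 'opening': 0.08513555096856137} 0.0726
```

View pics/scene0.png

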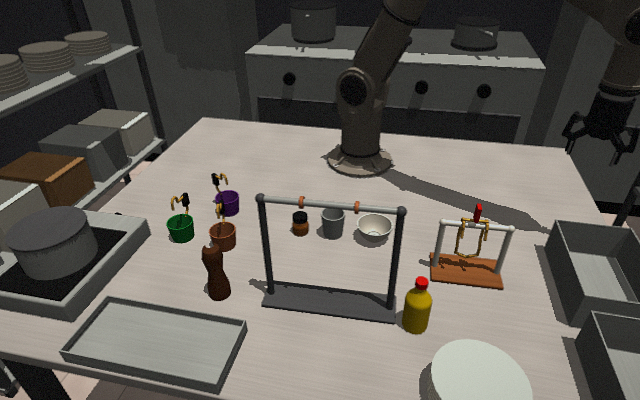

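View pics/top0.png

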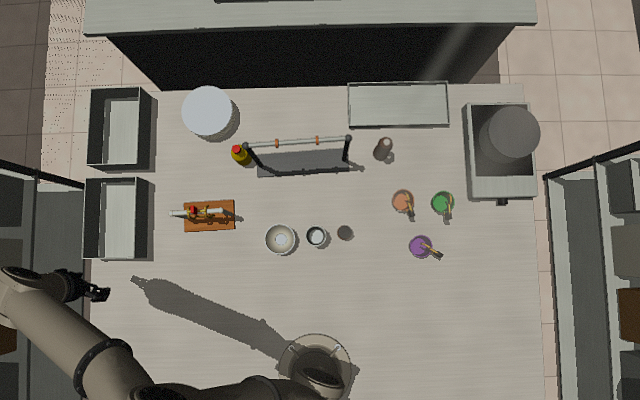

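The scene view shows the rail with its collars at (301,202) and (357,207), the white bar with the red tab at (478,212), and the copper pail at (222,236). Top view: the rail runs (247,147)-(348,138), tab (193,209), copper pail (402,200). Next I zoom in and triangulate.

```bash
python3 - <<'E'
from h import *
def crop(n,x,y,w,h,s,fn):
    im=cv2.imread(f'pics/{n}0.png')[y:y+h,x:x+w]; return cv2.resize(im,None,fx=s,fy=s,interpolation=cv2.INTER_CUBIC)
a=crop('scene',150,160,133,100,3,'');b=crop('scene',415,190,133,100,3,'')
c=crop('top',365,170,133,100,3,'');d=crop('top',150,170,133,100,3,'')
cv2.imwrite('pics/z1.png',np.vstack([np.hstack([a,b]),np.hstack([c,d])])[:600,:800])
a=crop('scene',240,180,180,75,4,'');b=crop('top',230,120,180,75,4,'')
cv2.imwrite('pics/z2.png',np.vstack([a,b]))
E
```

```text
(no output)
```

View pics/z1.png

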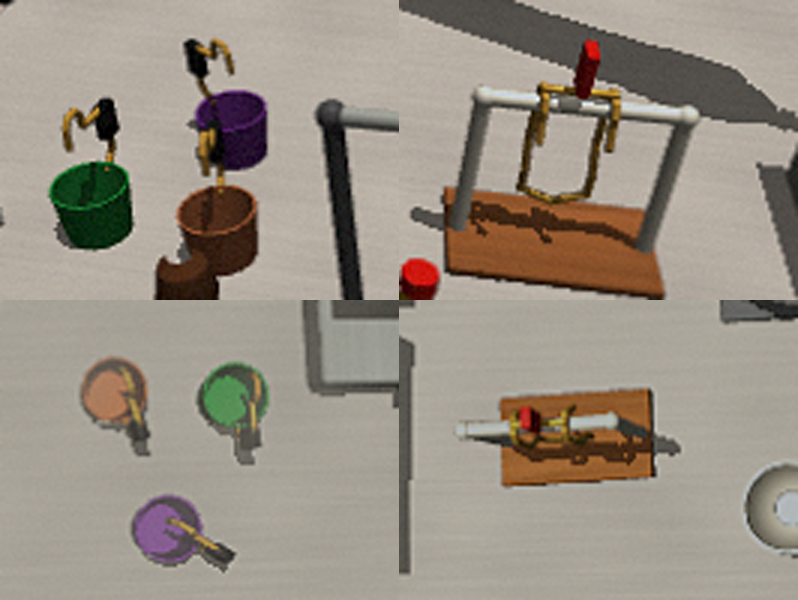

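View pics/z2.png

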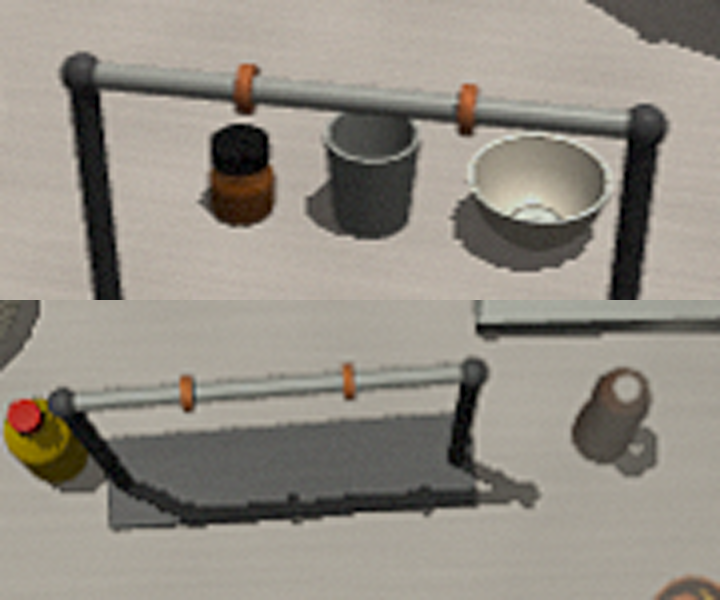

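```bash
cat >> h.py <<'E'
def tri(us,ut,a='scene',b='top'):
    o1,d1=ray(a,us);o2,d2=ray(b,ut);d1=d1[0]/np.linalg.norm(d1[0]);d2=d2[0]/np.linalg.norm(d2[0])
    A=np.c_[d1,-d2]; s=np.linalg.lstsq(A,o2-o1,rcond=None)[0]
    p=o1+s[0]*d1;q=o2+s[1]*d2
    return (p+q)/2,np.linalg.norm(p-q)
def blobs(im,f,roi,mn=6):
    x,y,w,h=roi; hsv=cv2.cvtColor(im,cv2.COLOR_BGR2HSV); m=f(hsv[...,0].astype(int),hsv[...,1].astype(int),hsv[...,2].astype(int)).astype(np.uint8)
    z=np.zeros_like(m);z[y:y+h,x:x+w]=m[y:y+h,x:x+w]
    n,l,s,c=cv2.connectedComponentsWithStats(z,connectivity=8)
    return [(s[i],c[i],l==i) for i in range(1,n) if s[i,4]>=mn]
E
python3 - <<'E'
from h import *
S=np.load('pics/scene0.npz');T=np.load('pics/top0.npz')
S,SD=S['im'],S['d'];T,TD=T['im'],T['d']
cop=lambda h,s,v:((h<14)|(h>174))&(s>110)&(v>70)
red=lambda h,s,v:((h<4)|(h>174))&(s>200)&(v>70)
for nm,f,rs,rt in [('collar',cop,(280,180,100,40),(260,120,90,40)),('tab',red,(465,195,30,35),(180,195,30,30))]:
    for n,I,r in(('s',S,rs),('t',T,rt)):
        for s,c,m in blobs(I,f,r): print(nm,n,s,c.round(2))
k1=tri((259.75,198.2),(348.5,138));k2=tri((402,211.3),(245.8,145.5));print('knobs',k1,k2,np.linalg.norm(k1[0]-k2[0]))
E
```

```text
collar s [299 196   5  10  39] [300.77 200.21]
collar s [354 201   5  10  39] [356.23 205.51]
collar t [316 136   3   8  18] [316.67 139.72]
collar t [275 139   3   9  24] [276.08 142.54]
tab s [477 204   5   6  25] [478.92 206.52]
tab t [190 206   4   3   8] [191.62 206.88]
tab t [191 210   3   3   8] [192. 211.]
knobs (array([ 0.68473585, -0.11352428,  0.28332707]), np.float64(0.0008720032944497468)) (array([0.6702981 , 0.16831621, 0.28382362]), np.float64(0.0017068440528684799)) 0.28221048135665416
```

```bash
python3 - <<'E'
from h import *
S=np.load('pics/scene0.npz');T=np.load('pics/top0.npz')
S,SD=S['im'],S['d'];T,TD=T['im'],T['d']
cop=lambda h,s,v:((h<14)|(h>174))&(s>110)&(v>30)
red=lambda h,s,v:((h<5)|(h>174))&(s>180)&(v>30)
blk=lambda h,s,v:(v<45)
R={}
for nm,f,rs,rt in [('collar',cop,(280,180,100,40),(260,120,90,40)),('tab',red,(465,195,30,40),(180,195,30,30)),('sleeve',blk,(205,190,30,22+10),(400,205,25,20))]:
    for n,I,D,r in(('scene',S,SD,rs),('top',T,TD,rt)):
        for s,c,m in blobs(I,f,r):
            v,u=np.nonzero(m); d=D[v,u]; P=pts(n,np.c_[u,v],d)
            print(nm,n,s,c.round(2),'depthmed',np.median(P,0).round(4),'lo',P.min(0).round(3),'hi',P.max(0).round(3))
print(tri((301.2,201.9),(317,139.7)),tri((356.6,207.2),(276.3,142.6)))
x=S[200:225,472:486]; print(cv2.cvtColor(x,cv2.COLOR_BGR2HSV)[::3,:,2])
E
```

```text
collar scene [298 196   6  12  50] [300.66 201.48] depthmed [ 0.6892 -0.0268  0.2917] lo [ 0.675 -0.031  0.279] hi [ 0.696 -0.024  0.298]
collar scene [354 201   5  13  48] [356.21 206.58] depthmed [0.6845 0.0826 0.2921] lo [0.67  0.078 0.28 ] hi [0.69  0.086 0.298]
collar top [316 136   3   9  19] [316.68 139.95] depthmed [ 0.6768 -0.027   0.295 ] lo [ 0.669 -0.03   0.285] hi [ 0.689 -0.024  0.3  ]
collar top [275 139   3   9  25] [276.08 142.72] depthmed [0.6723 0.0835 0.2953] lo [0.663 0.08  0.282] hi [0.685 0.087 0.3  ]
tab scene [474 203   8  20  95] [477.38 212.76] depthmed [0.5165 0.3364 0.1921] lo [ 0.189  0.332 -0.   ] hi [0.522 0.4   0.209]
tab top [190 206   7   8  39] [193.1  209.51] depthmed [0.5072 0.3361 0.2051] lo [0.497 0.334 0.012] hi [0.527 0.405 0.211]
sleeve scene [219 195  16  21 159] [225.89 207.69] depthmed [ 0.4208 -0.3285  0.0422] lo [ 0.373 -0.378  0.003] hi [ 0.504 -0.305  0.113]
(array([ 0.68154429, -0.02755203,  0.28471693]), np.float64(0.0007648753592652942)) (array([0.67616523, 0.08307937, 0.28479299]), np.float64(0.0015061804932918678))
[[ 81  88  82  82  85  84  76  84  82  75  78  66 176 186]
 [ 83  85  86  81  84 137 134 124 128  81  83  78  85  87]
 [ 87  85  80  87  37 132 208 207 210 144  87  79  83  82]
 [ 82  82  84  57  44  44 103 138 153 173  92  78  80  76]
 [ 91  81  58  47  44  62  71  67  67  79  78  81  78  83]
 [186 154  40  47  57  63  71  67  85  83  79  80  81  82]
 [193 121  49  48  64  66  64  97 182 183 185 186 186 192]
 [ 42  50  46  60  62  62  76 113 129 129 139 152 165 179]
 [108 106 103 106 237 235 237 234 124 109 108 113 110  71]]
```

```bash
python3 - <<'E'
from h import *
Z={n:np.load(f'pics/{n}0.npz') for n in('scene','top')}
C={}
for n in Z:
    im,D=Z[n]['im'],Z[n]['d']; v,u=np.nonzero(D>0); P=pts(n,np.c_[u,v],D[v,u]); hsv=cv2.cvtColor(im,cv2.COLOR_BGR2HSV)[v,u].astype(int)
    C[n]=(P,hsv,u,v)
def sel(n,box,f=lambda h,s,v:h>-1):
    P,H,u,v=C[n]; b=np.array(box); m=((P>b[0])&(P<b[1])).all(1)&f(H[:,0],H[:,1],H[:,2]); return P[m],u[m],v[m]
def st(l,P): print(l,len(P),'mean',P.mean(0).round(4),'lo',P.min(0).round(4),'hi',P.max(0).round(4)) if len(P) else print(l,0)
red=lambda h,s,v:((h<5)|(h>174))&(s>150)
for n in Z:
    P,_,_=sel(n,([.45,.3,.17],[.56,.38,.22]),red); st(n+' tab',P)
    Q,_,_=sel(n,([.45,.3,.203],[.56,.38,.22]),red); st(n+' tabtop',Q)
    if len(Q)>3: print(cv2.minAreaRect((Q[:,:2]*1000).astype(np.float32)))
    W,_,_=sel(n,([.42,.22,.135],[.6,.48,.165]),lambda h,s,v:(s<60)&(v>100)); st(n+' bar',W)
    vx,vy,vz,x,y,z=cv2.fitLine(W.astype(np.float32),cv2.DIST_HUBER,0,.001,.001).ravel(); print('dir',vx,vy,vz,'yaw',np.arctan2(-vx,vy) )
    W,_,_=sel(n,([.6,-.1,.27],[.75,.16,.31]),lambda h,s,v:(s<60)); st(n+' rail',W)
    vx,vy,vz,x,y,z=cv2.fitLine(W.astype(np.float32),cv2.DIST_HUBER,0,.001,.001).ravel(); print('dir yaw',np.arctan(-vx/vy), 'x at y=.0275',x+vx/vy*(.0275-y),z)
    # pail
    P,_,_=sel(n,([.4,-.4,.002],[.62,-.17,.15])); 
    P2,_,_=sel(n,([.4,-.4,.003],[.62,-.17,.06]),lambda h,s,v:((h<15)|(h>170))&(s>80)); st(n+' copper',P2)
    K,_,_=sel(n,([.4,-.32,.072],[.62,-.17,.118]),lambda h,s,v:(v<50)); st(n+' sleeve',K)
    K,u,v=sel(n,([.4,-.32,.09],[.62,-.17,.15])); st(n+' hook',K)
    if n=='top': print(np.c_[K*1000,u,v].round(0)[::3])
    np.savez(f'pics/pail_{n}.npz',P=P,P2=P2,K=K)
E
```

```text
scene tab 96 mean [0.5141 0.336  0.1934] lo [0.4993 0.3311 0.1714] hi [0.5219 0.3419 0.2087]
scene tabtop 30 mean [0.5108 0.3367 0.2065] lo [0.4994 0.3322 0.2039] hi [0.5206 0.3412 0.2087]
((509.9974365234375, 336.6121826171875), (21.068973541259766, 8.99459457397461), 1.3274683952331543)
scene bar 292 mean [0.5087 0.347  0.1545] lo [0.4964 0.2603 0.1352] hi [0.519  0.4254 0.1603]
dir -0.043606844 0.99904853 -0.0007390943 yaw 0.043620687
scene rail 884 mean [0.6826 0.0344 0.2876] lo [ 0.6675 -0.0996  0.2707] hi [0.6956 0.1598 0.2968]
dir yaw 0.057811663 x at y=.0275 0.683901 0.28788495
scene copper 585 mean [ 0.5386 -0.2973  0.034 ] lo [ 0.4144 -0.3698  0.0031] hi [ 0.5777 -0.2628  0.0584]
scene sleeve 50 mean [ 0.4969 -0.3102  0.0952] lo [ 0.4812 -0.318   0.0762] hi [ 0.5269 -0.2991  0.1133]
scene hook 93 mean [ 0.5246 -0.3019  0.1151] lo [ 0.4815 -0.318   0.0901] hi [ 0.5584 -0.2895  0.1361]
top tab 42 mean [0.5064 0.3364 0.1958] lo [0.4971 0.3336 0.175 ] hi [0.5162 0.3408 0.2109]
top tabtop 21 mean [0.5072 0.337  0.2075] lo [0.4985 0.3336 0.2049] hi [0.5162 0.3408 0.2109]
((507.43
[... 834 characters left out ...]
 198.]
 [ 532. -298.  127.  408.  199.]
 [ 528. -298.  127.  408.  200.]
 [ 525. -298.  128.  408.  201.]
 [ 521. -297.  114.  407.  203.]
 [ 518. -300.  112.  408.  204.]
 [ 515. -303.  112.  409.  205.]
 [ 512. -303.  112.  409.  206.]
 [ 508. -306.  111.  410.  207.]
 [ 505. -309.  115.  411.  208.]
 [ 502. -312.  111.  412.  209.]
 [ 499. -305.  114.  410.  210.]
 [ 497. -302.   98.  408.  211.]
 [ 496. -309.  109.  411.  211.]
 [ 495. -303.   93.  408.  212.]
 [ 493. -309.  110.  411.  212.]
 [ 491. -305.   97.  409.  213.]
 [ 490. -312.  112.  412.  213.]
 [ 487. -307.  105.  410.  214.]
 [ 486. -314.  113.  413.  214.]
 [ 484. -308.  113.  411.  215.]
 [ 484. -319.  105.  414.  215.]]
```

```bash
python3 - <<'E'
from h import *
Z={n:np.load(f'pics/{n}0.npz') for n in('scene','top')}
T=Z['top']['im'];S=Z['scene']['im']
cop=lambda h,s,v:((h<15)|(h>172))&(s>70)
for s,c,m in blobs(T,cop,(385,180,34,40),30):
    v,u=np.nonzero(m); print(s,c)
    pts2=np.c_[u,v].astype(np.float32); hull=cv2.convexHull(pts2); el=cv2.fitEllipse(hull); print('ell',el, plane('top',[el[0]],.055))
    # circle fit in the plane z=.055
    Q=plane('top',hull[:,0],.055); A=np.c_[2*Q[:,:2],np.ones(len(Q))]; r=np.linalg.lstsq(A,(Q[:,:2]**2).sum(1),rcond=None)[0]; print('circ',r[:2],np.sqrt(r[2]+r[0]**2+r[1]**2))
    (ce,ra)=cv2.minEnclosingCircle((Q[:,:2]*1000).astype(np.float32)); print(ce,ra)
# hook upper points
for n in Z:
    K=np.load(f'pics/pail_{n}.npz')['K']; 
    for lo,hi in((.104,.114),(.12,.14)):
        P=K[(K[:,2]>lo)&(K[:,2]<hi)]; print(n,lo,len(P),P.mean(0).round(4))
    P=K[(K[:,2]>.1)]; vx,vy,x,y=cv2.fitLine(P[:,:2].astype(np.float32),cv2.DIST_HUBER,0,.001,.001).ravel(); print('yaw',np.arctan(vy/vx), x,y)
a=cv2.resize(S[185:255,195:255],None,fx=8,fy=8,interpolation=cv2.INTER_NEAREST)
b=cv2.resize(T[180:225,385:425],None,fx=8,fy=8,interpolation=cv2.INTER_NEAREST)
o=np.zeros((560,800,3),np.uint8);o[:560,:480]=a;o[:360,480:800]=b;cv2.imwrite('pics/z3.png',o)
E
```

```text
[392 189  17  22 231] [399.89177489 201.12554113]
ell ((400.2013854980469, 200.41281127929688), (15.871094703674316, 22.404827117919922), 166.6295928955078) [[ 0.53573166 -0.28695087  0.055     ]]
circ [ 0.53693965 -0.28922015] 0.03141405588745931
(538.1248168945312, -292.9840087890625) 34.59551239013672
[405 189   9  17  37] [410.75675676 197.75675676]
ell ((409.2347106933594, 196.92132568359375), (6.763968467712402, 17.271099090576172), 154.3831787109375) [[ 0.546374   -0.31658608  0.055     ]]
circ [ 0.54150134 -0.30207962] 0.028334480598015018
(546.2271728515625, -314.18902587890625) 28.048173904418945
scene 0.104 38 [ 0.5136 -0.3056  0.1104]
scene 0.12 32 [ 0.5462 -0.2955  0.1295]
yaw 0.29375923 0.52390146 -0.30173704
top 0.104 36 [ 0.5017 -0.3068  0.1103]
top 0.12 26 [ 0.5394 -0.294   0.1306]
yaw 0.32660547 0.5143069 -0.3023605
```

View pics/z3.png

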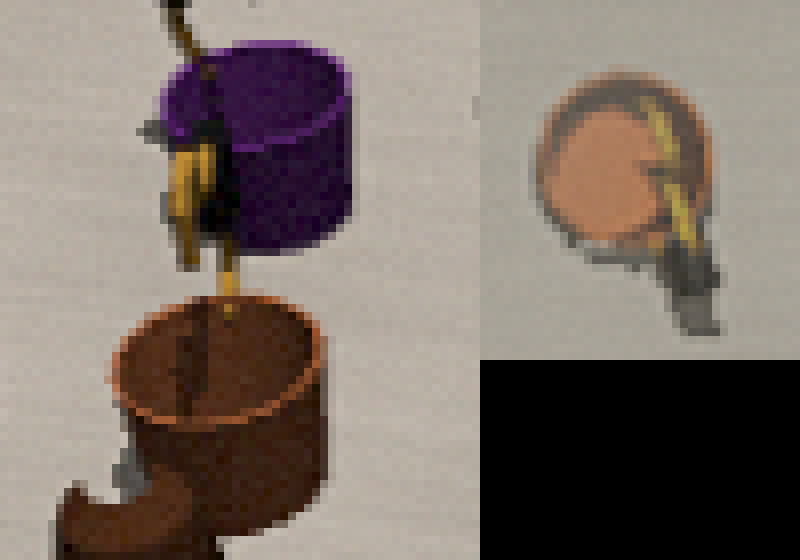

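```bash
python3 - <<'E'
from h import *
print('rim',tri((221.75,229.5),(402.6,199.8)))
rim=tri((221.75,229.5),(402.6,199.8))[0]
for yaw in(.25,.3,.35):
    c,s=np.cos(yaw),np.sin(yaw); M=np.array([[c,-s,0],[s,c,0],[0,0,1]])
    for n in('top','scene'):
        P=np.array([[0,0,.136],[14,0,103],[-13,0,108],[-50,0,112],[-50,0,94]])*1.0; P[1:]/=1000
        print(yaw,n,proj(n,P@M.T+np.r_[rim[:2],0]).round(1).tolist())
S=np.load('pics/scene0.npz'); hs=cv2.cvtColor(S['im'],cv2.COLOR_BGR2HSV)
v,u=np.mgrid[199:216,217:226]; m=(hs[v,u,2]<45); v,u=v[m],u[m]; P=pts('scene',np.c_[u,v],S['d'][v,u]); k=(P[:,2]>.07)&(P[:,2]<.115)&(P[:,0]<.515); print(k.sum(),P[k].mean(0),np.median(P[k],0),P[k].min(0),P[k].max(0))
T=np.load('pics/top0.npz'); hs=cv2.cvtColor(T['im'],cv2.COLOR_BGR2HSV)
v,u=np.mgrid[207:220,405:418]; P=pts('top',np.c_[u.ravel(),v.ravel()],T['d'][v,u].ravel()); k=(P[:,2]>.1)&(P[:,0]<.503); print(k.sum(),np.median(P[k],0),P[k].mean(0),P[k].min(0),P[k].max(0))
E
```

```text
rim (array([ 0.53844643, -0.29680378,  0.05245571]), np.float64(0.0033100958751600415))
0.25 top [[408.0, 196.4], [404.7, 193.4], [407.5, 201.5], [411.2, 212.9], [410.1, 213.4]]
0.25 scene [[217.6, 204.6], [218.6, 218.0], [220.1, 210.2], [222.3, 200.9], [223.3, 206.3]]
0.3 top [[408.0, 196.4], [404.5, 193.5], [407.7, 201.5], [412.0, 212.7], [410.9, 213.2]]
0.3 scene [[217.6, 204.6], [218.9, 217.9], [219.9, 210.2], [221.4, 201.0], [222.3, 206.3]]
0.35 top [[408.0, 196.4], [404.3, 193.5], [407.9, 201.4], [412.8, 212.4], [411.6, 212.9]]
0.35 scene [[217.6, 204.6], [219.2, 217.9], [219.6, 210.3], [220.4, 201.0], [221.4, 206.4]]
50 [ 0.49611727 -0.31064903  0.0951939 ] [ 0.49860975 -0.31063308  0.09452874] [ 0.48119067 -0.32043007  0.07622585] [ 0.50445502 -0.30521356  0.11333151]
34 [ 0.49253325 -0.30918642  0.1111876 ] [ 0.48894173 -0.30178386  0.14882927] [ 0.38307128 -0.31877347  0.10029266] [ 0.50232679 -0.04442914  1.42564995]
```

```bash
cat >> h.py <<'E'
from scipy.spatial.transform import Rotation as Ro
def ori(yaw,tilt=0,flip=False):
    # tool z down, leaned so body goes to -x (fingers point +x) by tilt; tool y = +-local y
    th=tilt; z=np.array([np.sin(th),0,-np.cos(th)]); y=np.array([0,-1. if flip else 1.,0]); x=np.cross(y,z)
    M=Ro.from_euler('z',yaw).as_matrix()@np.c_[x,y,z]; q=Ro.from_matrix(M).as_quat(); return q[[3,0,1,2]],M
def tcp(g,yaw,tilt=0,flip=False,L=.054):
    q,M=ori(yaw,tilt,flip); return np.array(g)-L*M[:,2],q
RAIL=np.array([.678,.0277,.2845]); RY=.055
E
python3 - <<'E'
from h import *
print(env.get_state()['qpos'].round(2))
H=np.array([.5085,.3367,.150])
def chk(l,g,yaw,t=0):
    for f in(0,1):
        p,q=tcp(g,yaw,t,f); j=kin.inverse_kinematics(p,q); print(l,f,p.round(3),None if j is None else np.round(j,2))
chk('tab',H+[0,0,.042],.04); chk('tabup',H+[0,0,.15],.04)
chk('rail',RAIL+[0,0,.08],RY); chk('railback',RAIL+[-.06,0,.08],RY)
chk('pail',[.491,-.311,.094],.3,np.radians(25))
chk('pailhang',RAIL+[-.05,0,-.14],RY,np.radians(25))
# bystander clouds heights along y path
E
```

```text
[-1.21  0.48  0.02  1.56 -0.01  1.11 -0.08]
tab 0 [0.508 0.337 0.246] [-0.68  0.43 -0.    1.77  0.    0.94  0.92]
tab 1 [0.508 0.337 0.246] [-1.15  0.49  0.64  1.81 -0.35  0.96 -1.9 ]
tabup 0 [0.508 0.337 0.354] [-0.7   0.33  0.02  1.66 -0.01  1.15  0.93]
tabup 1 [0.508 0.337 0.354] [-1.18  0.38  0.66  1.69 -0.25  1.16 -1.99]
rail 0 [0.678 0.028 0.418] [-0.34  0.42  0.3   1.41 -0.12  1.33  1.59]
rail 1 [0.678 0.028 0.418] [-0.62  0.49  0.75  1.43 -0.33  1.35 -1.37]
railback 0 [0.618 0.028 0.418] [-0.4   0.31  0.33  1.57 -0.1   1.28  1.57]
railback 1 [0.618 0.028 0.418] [-0.72  0.37  0.78  1.59 -0.27  1.3  -1.41]
pail 0 [ 0.469 -0.318  0.143] [ 1.26  0.6  -0.79  2.05  0.18  0.37  2.34]
pail 1 [ 0.469 -0.318  0.143] [ 0.14  0.56  0.63  2.13 -1.27  0.71  0.46]
pailhang 0 [0.605 0.026 0.193] [-0.21  0.37  0.05  2.09  0.12  0.25  1.35]
pailhang 1 [0.605 0.026 0.193] [-0.57  0.41  0.5   2.11 -0.61  0.27 -1.11]
```

```bash
python3 - <<'E'
from h import *
H=np.array([.5085,.3367,.150])
p,q=tcp(H+[0,0,.14],.04); env.reach(p,q)
p,q=tcp(H+[0,0,.044],.04); print(env.movel(p,velocity=.12,stop_force=8))
env.grip(.0,f_grip=60); s=env.get_state(); print(s['opening'],s['force'],s['time'],s['tcp_pos'])
snap('scene','s1')
p,_=tcp(H+[0,0,.044+.041],.04); print(env.movel(p,velocity=.08)); s=env.get_state(); print(s['force'],s['opening'],s['time'])
snap('scene','s2');snap('top','t2')
E
```

```text
False
0.008902300016328982 [0.00890258 0.59866033 2.08147829] 3.0 [0.50858751 0.33686329 0.24821253]
False
[-0.67573748  0.03671867 -2.45243471] 0.008926564088995358 3.7167
```

```bash
python3 - <<'E'
import cv2,numpy as np
a=[cv2.resize(cv2.imread(f'pics/{f}.png')[y:y+100,x:x+130],None,fx=3,fy=3) for f,x,y in(('s1',415,190),('s2',415,170))]
cv2.imwrite('pics/z4.png',np.hstack(a))
E
```

```text
(no output)
```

View pics/z4.png

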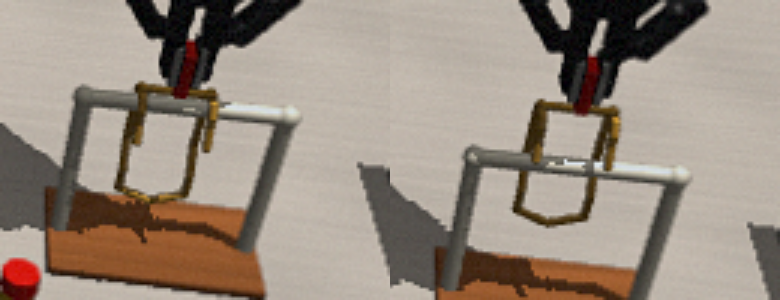

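```bash
python3 - <<'E'
from h import *
H=np.array([.5085,.3367,.150]); c,s=np.cos(.04),np.sin(.04)
g=H+[0,0,.085]; g=g-np.array([c,s,0])*.055
p,q=tcp(g,.04); print(env.movel(p,velocity=.12,stop_force=10))
g[2]=RAIL[2]+.044+.045; p,q=tcp(g,.04); env.movel(p,velocity=.2)
x=np.array([np.cos(RY),np.sin(RY),0]); g=RAIL+[0,0,.044+.045]-.065*x; p,q=tcp(g,RY); print(p); env.movel(p,velocity=.2,rot=q)
env.dwell(.3);snap('scene','s3');snap('top','t3');st=env.get_state();print(st['time'],st['tcp_pos'],st['force'],st['opening'])
E
python3 - <<'E'
import cv2,numpy as np
a=cv2.resize(cv2.imread('pics/s3.png')[120:270,240:420],None,fx=4,fy=4)
cv2.imwrite('pics/z5.png',a)
a=cv2.resize(cv2.imread('pics/t3.png')[110:200,230:400],None,fx=4,fy=4)
cv2.imwrite('pics/z6.png',a)
E
```

```text
False
[0.61309829 0.0241268  0.4275    ]
7.5583 [0.61305382 0.02425396 0.427558  ] [-0.07042391 -0.02660122 -0.91788718] 0.009122548480796522
```

View pics/z5.png

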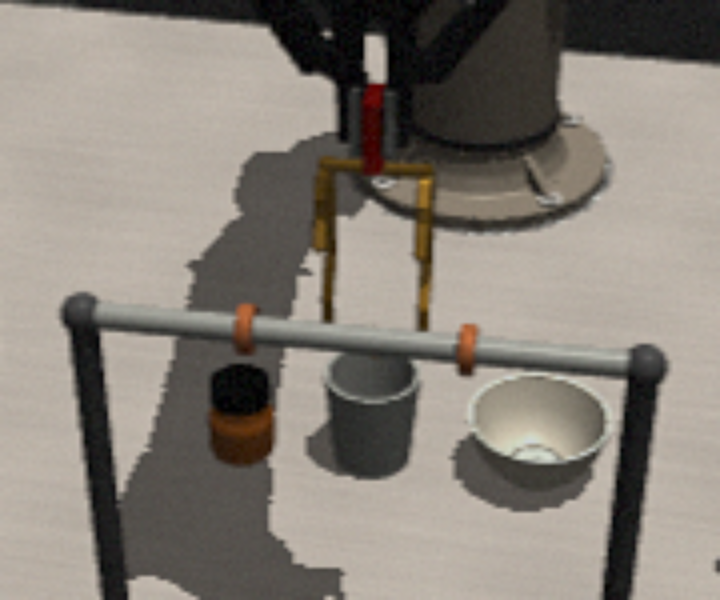

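View pics/z6.png

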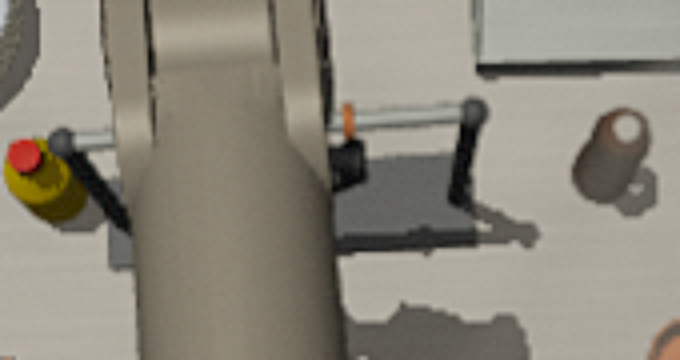

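```bash
python3 - <<'E'
from h import *
Z=np.load('pics/s3.npz'); im,D=Z['im'],Z['d']; v,u=np.mgrid[135:205,310:355]; v,u=v.ravel(),u.ravel(); hs=cv2.cvtColor(im,cv2.COLOR_BGR2HSV)[v,u].astype(int)
P=pts('scene',np.c_[u,v],D[v,u]); st=env.get_state(); g=st['tcp_pos']-[0,0,.054]
c,s=np.cos(RY),np.sin(RY); Q=(P-g)@np.array([[c,-s,0],[s,c,0],[0,0,1]])*1000; Q[:,2]+=44
br=(hs[:,0]>12)&(hs[:,0]<30)&(hs[:,1]>120)&(abs(Q)<150).all(1)
red=((hs[:,0]<5)|(hs[:,0]>174))&(hs[:,1]>150)&(abs(Q)<150).all(1)
for lo in range(-100,25,10):
    m=br&(Q[:,2]>lo)&(Q[:,2]<=lo+10)
    for sg in(-1,1):
        k=m&(Q[:,1]*sg>12)
        if k.sum()>1: print(lo,sg,k.sum(),np.median(Q[k],0).round(1),Q[k].min(0).round(1),Q[k].max(0).round(1))
k=red; print('tab',Q[k].min(0),Q[k].max(0))
for lo in range(20,60,10):
    k=red&(Q[:,2]>lo)&(Q[:,2]<=lo+10); print(lo,np.median(Q[k],0).round(1))
E
```

```text
-90 -1 4 [ -3.  -26.9 -81.1] [ -4.5 -28.1 -81.7] [ -1.5 -25.7 -80.4]
-90 1 3 [ -4.   24.  -82.1] [ -4.8  24.  -83.4] [ -3.3  26.3 -80.2]
-80 -1 7 [ -3.8 -26.2 -75. ] [ -5.6 -28.1 -77.5] [ -2.  -25.8 -70.9]
-80 1 8 [ -3.7  25.  -73.8] [ -5.9  23.7 -78.6] [ -0.8  26.5 -70.2]
-70 -1 11 [ -7.1 -28.1 -64.8] [-11.7 -29.1 -70. ] [ -3.9 -25.9 -60.9]
-70 1 10 [ -6.8  24.4 -65.6] [-11.8  22.7 -69.8] [ -4.4  25.9 -62.1]
-60 -1 11 [-14.2 -27.1 -54.1] [-17.4 -29.4 -59.4] [-10.3 -25.5 -50.2]
-60 1 13 [-12.2  24.7 -55.1] [-18.   22.6 -58.6] [ -6.7  26.8 -50.3]
-50 -1 11 [-16.  -27.6 -44.8] [-19.6 -29.8 -49.7] [-14.  -25.5 -41.5]
-50 1 7 [-15.9  25.8 -43.9] [-18.5  23.8 -49.6] [-14.1  26.2 -41.7]
-40 -1 10 [-14.5 -27.5 -34.4] [-17.8 -29.6 -38.8] [-12.8 -25.7 -30.1]
-40 1 5 [-14.8  25.8 -37.6] [-17.3  24.  -38.9] [-13.2  26.  -31. ]
-30 -1 14 [-13.6 -27.5 -23.7] [-16.  -29.6 -29.1] [ 20.5 -25.1 -20.3]
-30 1 10 [ 16.8  25.4 -22.5] [-16.3  23.2 -29. ] [ 21.2  25.8 -20.8]
-20 -1 28 [ 15.3 -27.3 -15.7] [-17.  -30.1 -19.9] [ 21.6 -25.1 -10.1]
-20 1 16 [ 15.   25.2 -14. ] [-15.7  22.7 -19.3] [ 19.1  26.9 -10.6]
-10 -1 13 [ 13.3 -26.9  -6.3] [-16.1 -28.7  -9.6] [ 15.5 -25.3  -1.1]
-10 1 18 [13.7 25.2 -5.5] [-14.2  22.4  -9.5] [16.5 26.9 -0.7]
0 -1 15 [ 11.5 -26.5   5.1] [-11.6 -29.    1.4] [ 15.2 -25.1   9.4]
0 1 16 [11.6 24.1  6.4] [ 7.7 21.8  0.3] [15.5 26.   9.4]
10 -1 33 [  1.5 -24.2  14.1] [-11.9 -29.1  10.2] [ 10.5 -12.   18. ]
10 1 31 [ 0.6 20.5 14.4] [-10.7  12.2  11.2] [ 9.  26.4 18.2]
tab [-8.38225476 -9.26459227 15.34280441] [12.84735581 12.51036733 71.77833815]
20 [10.  -1.7 25.7]
30 [ 9.9 -2.2 34.7]
40 [10.5 -2.5 45.8]
50 [ 7.6 -2.6 56.2]
```

```bash
python3 - <<'E'
from h import *
x=np.array([np.cos(RY),np.sin(RY),0]); B=RAIL+[.0005,0,0]+x*.0008
t=.045
p,q=tcp(B+[0,0,.044+.045]-.065*x,RY,t); env.movel(p,velocity=.05,rot=q)
p,q=tcp(B+[0,0,.044+.043],RY,t); print(env.movel(p,velocity=.1,stop_force=5))
env.dwell(.2);snap('scene','s4')
p,q=tcp(B+[0,0,.044+.012],RY,t); print(env.movel(p,velocity=.06,stop_force=4)); s=env.get_state(); print(s['tcp_pos'],s['force'],s['time'])
snap('scene','s5')
E
python3 - <<'E'
import cv2,numpy as np
a=[cv2.resize(cv2.imread(f'pics/{f}.png')[130:255,260:390],None,fx=3,fy=3) for f in('s4','s5')]
cv2.imwrite('pics/z7.png',np.hstack(a))
E
```

```text
False
False
[0.67695579 0.0275998  0.3944261 ] [ 1.0449493  -0.63355147 -1.00260118] 9.525
```

View pics/z7.png

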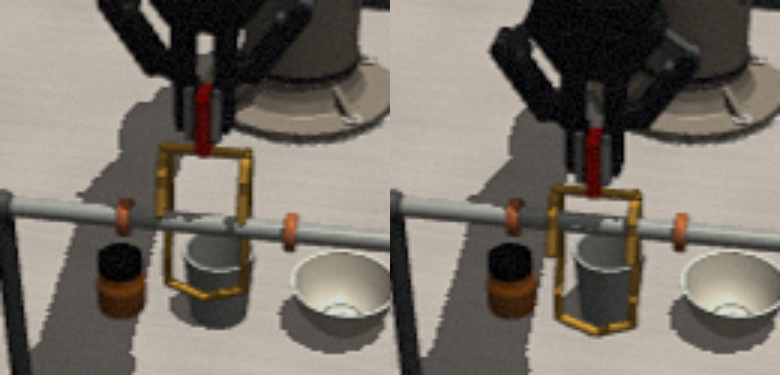

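```bash
python3 - <<'E'
from h import *
x=np.array([np.cos(RY),np.sin(RY),0]); B=RAIL+[.0005,0,0]+x*.0008
t=.045
p,q=tcp(B+[0,0,.044-.004],RY,t); print(env.movel(p,velocity=.03,stop_force=2.5)); s=env.get_state(); print(s['tcp_pos'],s['tcp_pos']-p,s['force'],s['time'])
env.dwell(.2); env.grip(.045); s=env.get_state(); print(s['opening'],s['force'],s['time'])
snap('scene','s6')
E
python3 - <<'E'
import cv2,numpy as np
a=[cv2.resize(cv2.imread(f'pics/{f}.png')[130:255,260:390],None,fx=4,fy=4) for f in('s6',)]
cv2.imwrite('pics/z8.png',np.hstack(a))
E
```

```text
True
[0.67700314 0.02759112 0.38311255] [ 1.29854368e-04 -1.93200818e-05  4.66721272e-03] [-0.02573454  1.03519007  4.55640775] 10.0083
0.04505380820818836 [-0.21716845 -0.55882375  0.55613391] 10.6417
```

View pics/z8.png

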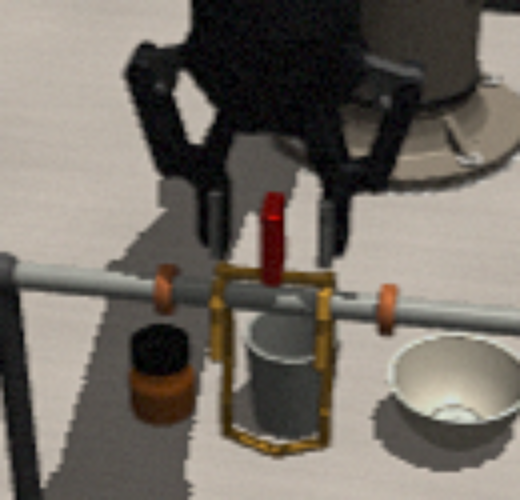

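```bash
python3 - <<'E'
from h import *
s=env.get_state(); p=s['tcp_pos']
env.movel(p+[0,0,.10],velocity=.15)
G=np.array([.491,-.311,.094]); yaw=.3; t=np.radians(25)
pp,q=tcp(G,yaw,t,0,L=.054+.13)
for f in(0,1):
    a,b=tcp(G,yaw,t,f,L=.184); j=kin.inverse_kinematics(a,b); a,b=tcp(G,yaw,t,f); k=kin.inverse_kinematics(a,b); print(f,np.round(j,2) if j is not None else j,np.round(k,2) if k is not None else k)
print(env.get_state()['qpos'].round(2))
snap('scene','s7')
E
```

```text
0 [ 1.06  0.27 -0.38  2.05 -0.45  0.65  2.91] [ 0.95  0.5  -0.38  2.07 -0.48  0.37  2.93]
1 [ 0.13  0.29  0.72  2.11 -0.87  0.8   0.16] [ 0.28  0.51  0.45  2.12 -1.17  0.62  0.39]
[-0.29  0.37  0.23  1.34 -0.08  1.4   1.56]
```

```bash
python3 - <<'E'
from h import *
p=env.get_state()['tcp_pos']
env.movel(p+[-.12,-.05,0],velocity=.25)
env.goto_joints([1.2,.15,-.79,1.8,.1,.85,2.3])
s=env.get_state(); print(s['tcp_pos'],s['time'],Ro.from_quat(s['orientation'][[1,2,3,0]]).as_matrix()[:,2])
G=np.array([.491,-.311,.094]); yaw=.3
for t in(20,25):
  a,b=tcp(G,yaw,np.radians(t),0,L=.184); j=kin.inverse_kinematics(a,b); a,b=tcp(G,yaw,np.radians(t)); k=kin.inverse_kinematics(a,b); print(np.round(j,2),np.round(k,2))
snap('scene','s8');snap('top','t8')
E
python3 - <<'E'
import cv2,numpy as np
a=cv2.resize(cv2.imread('pics/s8.png')[180:255,260:390],None,fx=5,fy=5)
cv2.imwrite('pics/z9.png',a)
E
```

```text
[ 0.49395348 -0.31317056  0.42940916] 13.9333 [ 0.3550801  -0.12998805 -0.92575441]
[ 1.31  0.34 -0.77  1.99 -0.06  0.68  2.52] [ 1.14  0.56 -0.68  2.03  0.18  0.44  2.29]
[ 1.4   0.34 -0.79  2.03 -0.2   0.62  2.69] [ 1.22  0.58 -0.72  2.06  0.07  0.36  2.44]
```

View pics/z9.png

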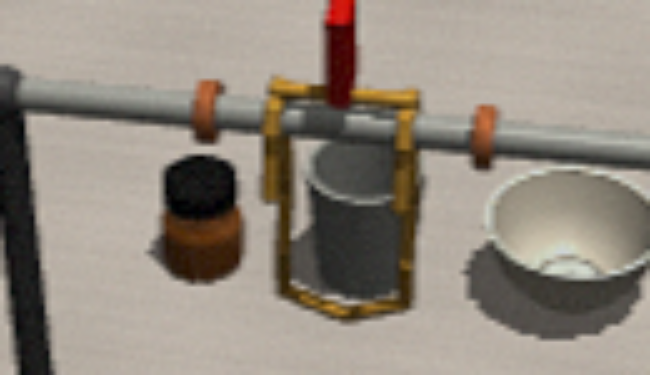

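View pics/t8.png

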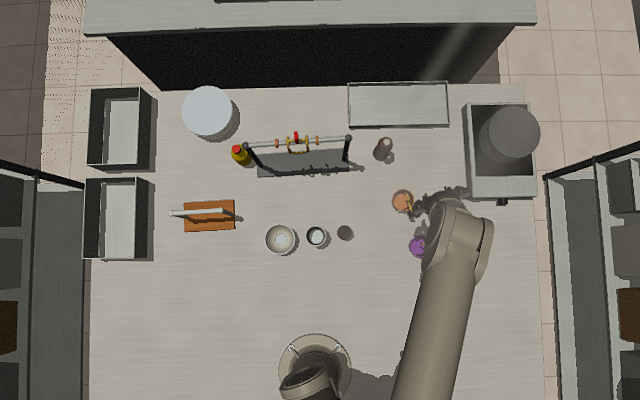

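The scene view shows the hanger on the rail between the collars, with the loop's V-point near (329,243). The top view shows the copper pail at (402,200), undisturbed. Next I measure the loop and go for the pail.

```bash
python3 - <<'E'
from h import *
Z=np.load('pics/s8.npz'); im,D=Z['im'],Z['d']; v,u=np.mgrid[190:248,305:348]; v,u=v.ravel(),u.ravel(); hs=cv2.cvtColor(im,cv2.COLOR_BGR2HSV)[v,u].astype(int)
P=pts('scene',np.c_[u,v],D[v,u])
c,s=np.cos(RY),np.sin(RY); Q=(P-RAIL)@np.array([[c,-s,0],[s,c,0],[0,0,1]])*1000
br=(hs[:,0]>10)&(hs[:,0]<30)&(hs[:,1]>100)&(abs(Q)<150).all(1)
for lo in range(-115,25,10):
    m=br&(Q[:,2]>lo)&(Q[:,2]<=lo+10)
    for sg in(-1,1):
        k=m&(Q[:,1]*sg>0)
        if k.sum()>1: print(lo,sg,k.sum(),np.median(Q[k],0).round(1),Q[k].min(0).round(1),Q[k].max(0).round(1))
G=np.array([.491,-.311,.094]); yaw=.3;t=np.radians(22)
a,b=tcp(G,yaw,t,0,L=.184); env.reach(a,b)
snap('scene','s9');snap('top','t9');print(env.get_state()['time'])
E
python3 - <<'E'
import cv2,numpy as np
a=cv2.resize(cv2.imread('pics/s9.png')[150:275,160:290],None,fx=3,fy=3)
b=cv2.resize(cv2.imread('pics/t9.png')[150:275,360:490],None,fx=3,fy=3)
cv2.imwrite('pics/z10.png',np.hstack([a,b]))
E
```

```text
-105 -1 29 [ -4.   -9.3 -98.9] [  -9.3  -21.9 -103.2] [ -0.6  -0.2 -95.3]
-105 1 17 [ -3.5   8.1 -98.3] [  -6.9    1.5 -103. ] [ -1.   25.1 -95.1]
-95 -1 11 [ -3.4 -26.  -91.9] [ -6.3 -28.1 -94.5] [ -0.6 -17.9 -86.5]
-95 1 15 [ -2.   21.1 -93.2] [ -5.1  14.4 -94.4] [ -0.6  25.1 -85.3]
-85 -1 6 [ -1.7 -26.5 -80.6] [ -2.5 -27.9 -84.4] [ -0.4 -25.5 -77.9]
-85 1 5 [ -1.1  23.4 -78.9] [ -2.2  22.9 -81.7] [  1.6  25.2 -76.8]
-75 -1 11 [ -2.8 -26.2 -70.2] [ -7.  -27.7 -75. ] [ -0.5 -25.2 -65.9]
-75 1 11 [ -1.8  25.  -69.5] [ -6.2  22.5 -74.7] [  0.6  26.4 -65.3]
-65 -1 9 [ -7.  -28.  -61.3] [ -8.7 -28.4 -64.8] [ -4.3 -25.7 -55.8]
-65 1 16 [ -6.7  24.2 -61.3] [-10.2  21.8 -65. ] [ -3.3  26.4 -55.3]
-55 -1 13 [-12.2 -28.8 -50.1] [-14.2 -31.4 -55. ] [ -8.1 -26.5 -46. ]
-55 1 12 [-10.9  23.8 -52.3] [-14.   21.3 -54.9] [ -7.4  25.6 -46.3]
-45 -1 11 [-12.6 -28.8 -40. ] [-13.8 -31.1 -44.6] [-11.6 -26.6 -35.8]
-45 1 6 [-13.3  24.9 -40.5] [-15.   23.3 -44.7] [-10.9  26.8 -35.9]
-35 -1 8 [-10.9 -27.6 -29.5] [-14.  -28.7 -32.8] [-10.  -26.2 -25.1]
-35 1 3 [-11.9  24.9 -29.8] [-12.2  24.8 -31.8] [-11.1  25.1 -27.5]
-25 -1 14 [ 19.  -27.4 -19.3] [-12.5 -28.5 -23.5] [ 23.9 -26.1 -15.3]
-25 1 18 [ 20.7  24.8 -19.4] [-12.8  21.1 -24.7] [ 26.2  26.8 -15.8]
-15 -1 13 [ 18.7 -26.6  -8.8] [ 14.2 -29.  -13.9] [ 21.8 -24.9  -5.6]
-15 1 15 [ 18.4  24.7 -10.6] [ 16.7  20.8 -14.2] [20.4 26.5 -5.1]
-5 -1 17 [ 16.6 -26.9   2.2] [  5.9 -30.9  -4.5] [ 19.6 -24.7   4.7]
-5 1 17 [16.6 24.3  0.2] [-11.4  22.1  -4.7] [19.6 26.9  3.5]
5 -1 28 [  9.6 -27.1  11.1] [ -7.8 -30.9   5.5] [ 15.5 -13.3  14. ]
5 1 33 [ 7.5 23.6 12.3] [-8.9  2.5  5.5] [17.3 26.7 14.7]
15 -1 29 [  4.  -19.2  17. ] [ -0.6 -29.6  15.1] [ 6.9 -8.8 18.6]
15 1 33 [ 3.1 14.7 17. ] [-0.7  2.5 15. ] [ 6.9 25.9 18.6]
14.875
```

View pics/z10.png

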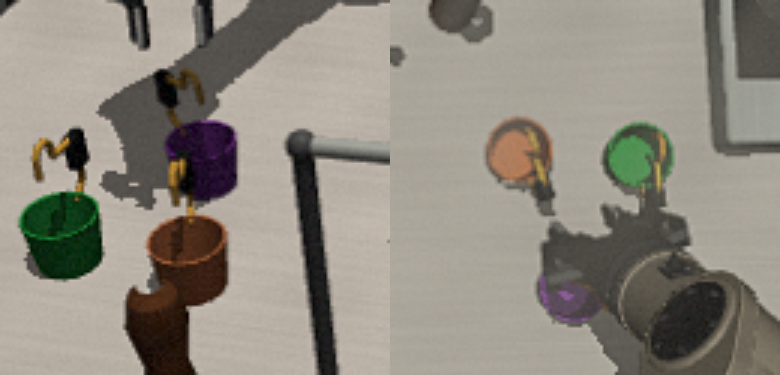

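```bash
python3 - <<'E'
from h import *
G=np.array([.491,-.311,.094]); yaw=.3;t=np.radians(22)
a,b=tcp(G,yaw,t,0,L=.054+.035); print(env.movel(a,velocity=.12,stop_force=6))
snap('scene','s10');snap('top','t10');print(env.get_state()['time'])
E
python3 - <<'E'
import cv2,numpy as np
a=cv2.resize(cv2.imread('pics/s10.png')[150:275,160:290],None,fx=3,fy=3)
b=cv2.resize(cv2.imread('pics/t10.png')[150:275,360:490],None,fx=3,fy=3)
cv2.imwrite('pics/z11.png',np.hstack([a,b]))
E
```

```text
False
15.9167
```

View pics/z11.png

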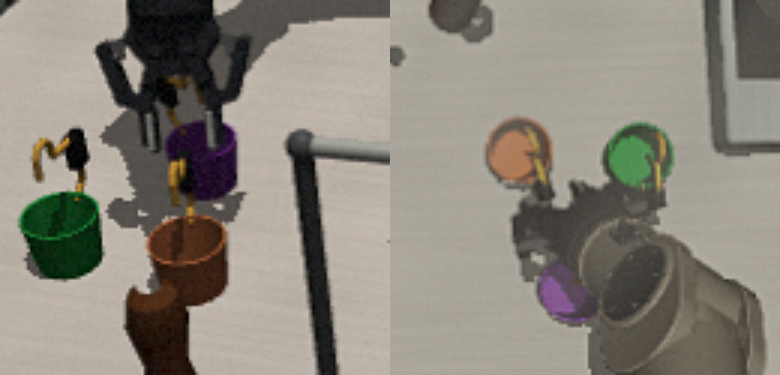

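```bash
python3 - <<'E'
from h import *
G=np.array([.491,-.311,.094]); yaw=.3;t=np.radians(22)
a,b=tcp(G,yaw,t,0); print(env.movel(a,velocity=.06,stop_force=6))
env.grip(0,f_grip=80); s=env.get_state(); print(s['opening'],s['force'],s['torque'],s['time'],s['tcp_pos']-a)
snap('scene','s11')
print(env.movel(s['tcp_pos']+[0,0,.03],velocity=.08)); env.dwell(.2); s=env.get_state(); print(s['opening'],s['force'],s['torque'],s['time'])
snap('scene','s12');snap('top','t12')
E
python3 - <<'E'
import cv2,numpy as np
a=[cv2.resize(cv2.imread(f'pics/{f}.png')[150:275,160:290],None,fx=3,fy=3) for f in('s11','s12')]
cv2.imwrite('pics/z12.png',np.hstack(a))
E
```

```text
False
0.01093077028013983 [-2.16691695  0.38926473  3.89270668] [0.19377632 0.3615141  0.17887594] 17.05 [ 1.74709789e-05 -1.00246851e-04  3.52119373e-04]
False
0.010694607893995253 [-0.32279476 -0.28968353 -1.89184588] [-0.16259498  0.58559777 -0.00501506] 17.8333
```

View pics/z12.png

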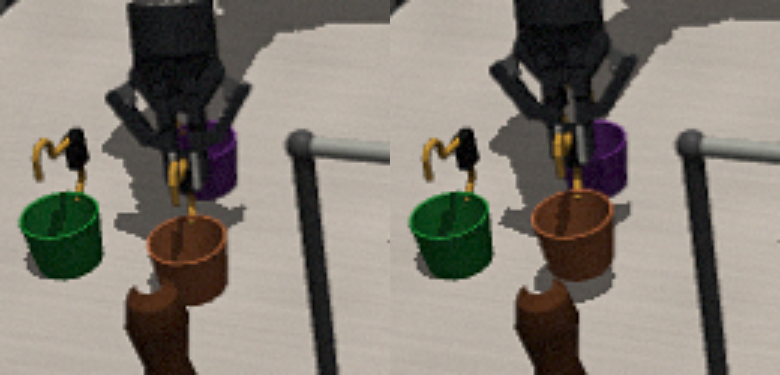

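```bash
python3 - <<'E'
from h import *
t=np.radians(22)
x=np.array([np.cos(RY),np.sin(RY),0]); y=np.array([-x[1],x[0],0])
p=env.get_state()['tcp_pos']
env.movel(p+[-.01,0,.08],velocity=.2)
pail=RAIL-.115*x-.0015*y; pail[2]=.1795+.0115-.103
g=pail-.05*x+[0,0,.094]; a,b=tcp(g,RY,t); print(np.round(kin.inverse_kinematics(a,b),2))
a2=a+[0,0,.05]
try: env.movel(a2,velocity=.25,rot=b)
except env.PlanningError as e: print('PE',e); env.reach(a2,b)
env.movel(a,velocity=.15); env.dwell(.4)
s=env.get_state(); print(s['time'],s['tcp_pos']-a,s['opening'],s['force'],s['qpos'].round(2))
snap('scene','s13');snap('top','t13')
E
python3 - <<'E'
import cv2,numpy as np
a=[cv2.resize(cv2.imread(f'pics/{f}.png')[y:y+125,x:x+130],None,fx=3,fy=3) for f,x,y in(('s13',260,150),('t13',250,120))]
cv2.imwrite('pics/z13.png',np.hstack(a))
E
```

```text
[ 0.45  0.21 -0.69  2.23  0.5   0.4   0.99]
20.9333 [ 0.00019701 -0.00010348  0.00048473] 0.011106195746489836 [ 0.50018271  0.70025231 -2.08006802] [ 0.4   0.2  -0.63  2.24  0.47  0.4   1.02]
```

View pics/z13.png

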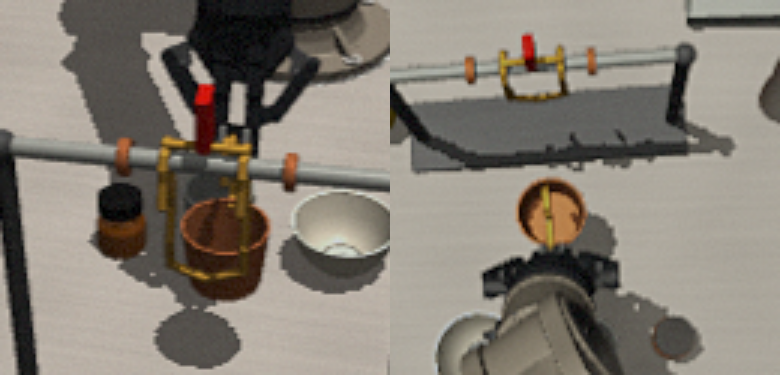

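```bash
cat > meas.py <<'E'
from h import *
c,s=np.cos(RY),np.sin(RY); M=np.array([[c,-s,0],[s,c,0],[0,0,1]])
br=lambda h,s,v:(h>12)&(h<32)&(s>90)&(v>35)
def cloud(fn,n,roi,f):
    Z=np.load(f'pics/{fn}.npz'); im,D=Z['im'],Z['d']; x,y,w,h=roi; v,u=np.mgrid[y:y+h,x:x+w]; v,u=v.ravel(),u.ravel(); H=cv2.cvtColor(im,cv2.COLOR_BGR2HSV)[v,u].astype(int)
    k=f(H[:,0],H[:,1],H[:,2])&(D[v,u]>0); P=pts(n,np.c_[u,v][k],D[v,u][k]); return (P-RAIL)@M*1000,u[k],v[k]
def show(l,Q,ax,edges):
    for lo,hi in zip(edges[:-1],edges[1:]):
        k=(Q[:,ax]>lo)&(Q[:,ax]<=hi)
        if k.sum()>1: print(l,lo,k.sum(),np.median(Q[k],0).round(1))
E
python3 - <<'E'
from meas import *
Q,u,v=cloud('t13','top',(290,175,26,32),br); Q=Q[(Q[:,2]>-130)&(Q[:,2]<0)]; show('hook(top)',Q,0,range(-180,-80,6))
Q,u,v=cloud('t13','top',(280,135,34,22),br); Q=Q[(Q[:,2]>-130)&(Q[:,2]<-85)]; show('loop(top)',Q,1,range(-30,31,6))
cop=lambda h,s,v:((h<13)|(h>172))&(s>70)
for n,fn,roi in(('top','t13',(285,170,40,40)),('scene','s13',(310,210,50,45))):
    Q,u,v=cloud(fn,n,roi,cop); k=(abs(Q[:,0])<170)&(Q[:,2]>-210)&(Q[:,2]<-100); Q=Q[k]; print(n,'copper',len(Q),Q.min(0).round(1),Q.max(0).round(1))
    k=Q[:,2]>Q[:,2].max()-8; R=Q[k]; A=np.c_[2*R[:,:2],np.ones(k.sum())]; r=np.linalg.lstsq(A,(R[:,:2]**2).sum(1),rcond=None)[0]; print('rim c',r[:2],np.sqrt(r[2]+r[0]**2+r[1]**2)); 
    B=np.c_[R[:,:2],np.ones(len(R))]; print('rim plane',np.linalg.lstsq(B,R[:,2],rcond=None)[0], R[:,2].mean())
E
```

```text
hook(top) -162 4 [-157.2   -1.   -84.6]
hook(top) -156 5 [-154.2   -1.5  -83.1]
hook(top) -150 4 [-147.3   -3.4  -83.1]
hook(top) -144 6 [-141.    -2.3  -84.4]
hook(top) -138 6 [-135.4   -2.6  -85.3]
hook(top) -132 7 [-129.    -3.1  -80.9]
hook(top) -126 5 [-122.8   -2.3  -65.3]
hook(top) -120 7 [-117.3   -2.6  -60.3]
hook(top) -114 7 [-110.9   -3.1  -62.1]
hook(top) -108 3 [-104.3   -3.2  -65.1]
hook(top) -102 2 [-100.    -1.8  -68.4]
loop(top) -18 4 [ -6.9 -15.6 -96.6]
loop(top) -12 4 [ -5.8  -9.6 -99.6]
loop(top) -6 5 [  -6.1   -2.2 -101.7]
loop(top) 0 3 [ -6.8   3.6 -99.5]
loop(top) 6 4 [ -8.    8.2 -96.1]
loop(top) 12 3 [ -7.   15.1 -92.1]
loop(top) 18 2 [ -6.8  22.3 -90.3]
top copper 108 [-151.8  -36.8 -195.3] [ -80.9   29.7 -105.6]
rim c [-75.62049118   2.70085368] 75.67035941211913
rim plane [ 0.69762462 -0.02491629 -0.00461262] -105.64978984908224
scene copper 535 [-148.6  -39.7 -197.1] [ -77.    31.  -139.7]
rim c [-112.69595347   -4.29041007] 34.00381631850647
rim plane [-1.74175150e-03  4.76079203e-03 -1.43576862e+02] -143.4169458055243
```

```bash
python3 - <<'E'
from meas import *
x=np.array([np.cos(RY),np.sin(RY),0])
p=env.get_state()['tcp_pos']
print(env.movel(p+.108*x,velocity=.08,stop_force=3)); env.dwell(.2)
s=env.get_state(); print(s['force'],s['time'],(s['tcp_pos']-p)@x)
snap('scene','s14');snap('top','t14')
for n,fn in(('scene','s14'),):
    im=cv2.imread(f'pics/{fn}.png')[150:275,260:390]; im2=cv2.imread('pics/t14.png')[110:235,250:380]
    cv2.imwrite('pics/z14.png',cv2.resize(np.hstack([im,im2]),None,fx=3,fy=3))
E
```

```text
False
[ 0.09698913 -0.36252495 -1.21095274] 22.7333 0.10778641791910164
```

View pics/z14.png

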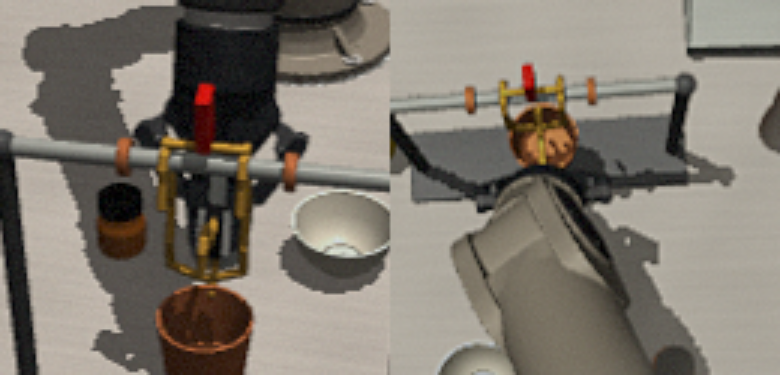

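The scene view shows the hook inside the loop window, with the hook at zoom (208,235) and the loop's V-point at (208,280). The hanger has not moved, so I lower the pail.

```bash
python3 - <<'E'
from meas import *
p=env.get_state()['tcp_pos']
print(env.movel(p-[0,0,.030],velocity=.06,stop_force=2)); s=env.get_state(); print(s['force'],s['tcp_pos']-p)
print(env.movel(p-[0,0,.039],velocity=.02,stop_force=1.5)); s=env.get_state(); print(s['force'],s['time'],s['tcp_pos']-p)
env.dwell(.2)
snap('scene','s15');snap('top','t15')
im=cv2.imread('pics/s15.png')[150:275,260:390]; im2=cv2.imread('pics/t15.png')[110:235,250:380]
cv2.imwrite('pics/z15.png',cv2.resize(np.hstack([im,im2]),None,fx=3,fy=3))
E
```

```text
False
[-0.31045188  0.5436901  -1.45752268] [ 3.38357396e-05  1.94115722e-04 -3.01760853e-02]
True
[0.21952465 0.40038808 3.1998487 ] 23.8 [ 0.00063564  0.00010611 -0.03367088]
```

View pics/z15.png

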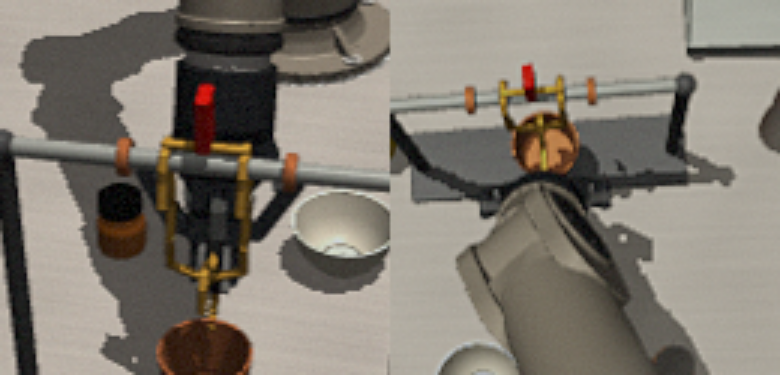

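```bash
python3 - <<'E'
from meas import *
env.grip(.05); env.dwell(.3); s=env.get_state(); print(s['opening'],s['force'],s['time'])
snap('scene','s16')
im=cv2.imread('pics/s16.png')[150:275,250:380]
cv2.imwrite('pics/z16.png',cv2.resize(im,None,fx=4,fy=4))
E
```

```text
0.04999537992361092 [ 0.00652855  0.36302106 -0.02395778] 24.8583
```

View pics/z16.png

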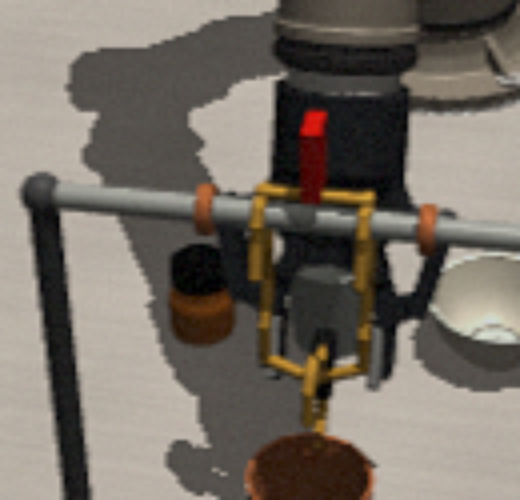

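```bash
python3 - <<'E'
from meas import *
s=env.get_state(); p=s['tcp_pos']; z=Ro.from_quat(s['orientation'][[1,2,3,0]]).as_matrix()[:,2]
x=np.array([np.cos(RY),np.sin(RY),0])
print(env.movel(p-.06*z-.03*x,velocity=.08,stop_force=4))
print(env.movel(p-.16*z-.10*x,velocity=.15,stop_force=8)); env.dwell(1.0)
s=env.get_state();print(s['force'],s['time'])
snap('scene','s17');snap('top','t17'); env.dwell(.35); snap('scene','s18')
im=cv2.imread('pics/s17.png')[150:275,260:390]; im2=cv2.imread('pics/t17.png')[110:235,250:380]
cv2.imwrite('pics/z17.png',cv2.resize(np.hstack([im,im2]),None,fx=3,fy=3))
a=cv2.imread('pics/s17.png').astype(int);b=cv2.imread('pics/s18.png').astype(int); print('diff',(abs(a-b).max(2)[180:300,290:370]>40).sum())
cop=lambda h,s,v:((h<13)|(h>172))&(s>70)
for fn in('s17','s18'):
    Q,u,v=cloud(fn,'scene',(305,225,50,70),cop); Q=Q[(abs(Q[:,0])<80)&(Q[:,2]>-250)]; print('pail',Q.min(0).round(1),Q.max(0).round(1),Q.mean(0).round(2))
    k=Q[:,2]>Q[:,2].max()-10;R=Q[k];print('rim plane',np.linalg.lstsq(np.c_[R[:,:2],np.ones(len(R))],R[:,2],rcond=None)[0].round(3))
    Q,u,v=cloud(fn,'scene',(295,180,60,65),br); Q=Q[(abs(Q[:,0])<60)]; show(fn,Q,2,range(-130,21,15))
E
```

```text
False
False
[ 0.2189474  -0.56938605 -0.33652155] 28.1083
diff 2
pail [ -39.9  -39.9 -229.9] [  38.8   30.2 -123.3] [   1.57   -4.62 -197.67]
rim plane [ 3.088 -0.06  -0.077]
s17 -130 18 [ -39.2   -2.3 -119.3]
s17 -115 8 [   0.6    1.4 -101.3]
s17 -100 75 [  2.7  -3.1 -95.3]
s17 -85 28 [  3.3  -1.7 -77. ]
s17 -70 52 [ -2.5  20.7 -62.4]
s17 -55 35 [ -9.6 -26.5 -49.1]
s17 -40 23 [-10.1 -26.3 -32.2]
s17 -25 52 [ 21.2  -2.5 -17.7]
s17 -10 59 [17.4 20.1 -2.6]
s17 5 128 [ 4.1  3.3 14.5]
pail [ -39.8  -40.1 -230.3] [ 38.8  30.1 -60.4] [   2.1    -5.01 -197.31]
rim plane [ 0.539 -2.862 -0.141]
s18 -130 18 [ -37.8   -2.3 -119.4]
s18 -115 9 [   1.7   -0.8 -100.6]
s18 -100 81 [  2.3  -2.8 -95.2]
s18 -85 26 [  2.5  21.2 -75.9]
s18 -70 53 [ -2.8  21.1 -62.6]
s18 -55 32 [ -9.5 -26.4 -49.5]
s18 -40 24 [-10.1 -26.4 -33.4]
s18 -25 55 [ 21.3  20.4 -17. ]
s18 -10 59 [16.9 20.4 -2.2]
s18 5 128 [ 4.   3.7 14.8]
```

View pics/z17.png

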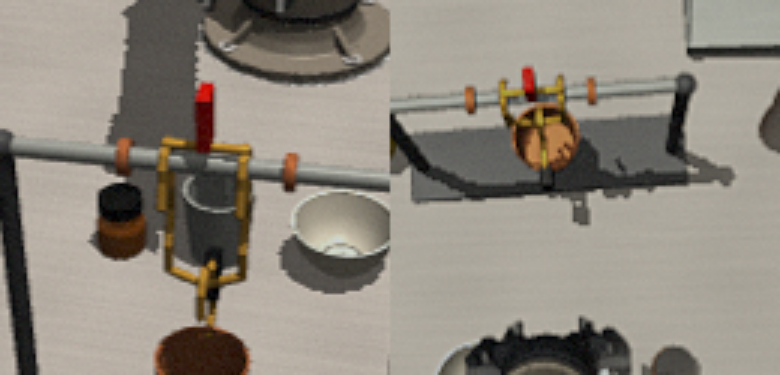

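```bash
python3 - <<'E'
from meas import *
env.dwell(1.5); snap('scene','s19')
a=cv2.imread('pics/s19.png').astype(int);b=cv2.imread('pics/s18.png').astype(int); print('diff',(abs(a-b).max(2)[180:300,290:370]>40).sum())
cop=lambda h,s,v:((h<13)|(h>172))&(s>70)
Q,u,v=cloud('s19','scene',(305,225,50,70),cop); R=Q[(abs(Q[:,0])<45)&(Q[:,2]>-184)&(Q[:,2]<-165)]; print(len(R),np.linalg.lstsq(np.c_[R[:,:2],np.ones(len(R))],R[:,2],rcond=None)[0].round(3))
s0=np.load('pics/scene0.npz')['im'].astype(int)
s=env.get_state(); print(s['tcp_pos'],s['force'],s['time'])
job.job_done()
E
```

```text
diff 2
205 [ 2.60000e-02 -3.00000e-03 -1.78143e+02]
[0.44095367 0.01295852 0.34612475] [-0.29344042 -0.14405184 -0.65871657] 30.1583
the job is handed in; nothing more can be done
```

View pics/s19.png

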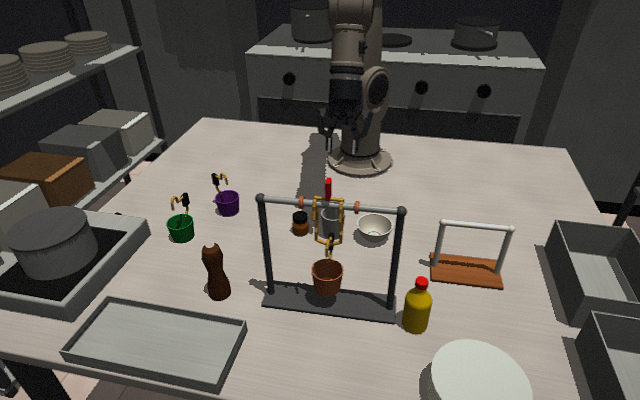

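The hanger now hangs by both crooks on the service rail, between the collars, and the copper pail hangs by its hook from the hanger's loop. Both are let go, and I handed the job in at about 30 s of the 67 s allowed.

- **Still:** the last two pictures, about 1.5 s apart, differ by only 2 pixels around the chain.
- **Level and clear:** the pail's rim is level to about 0.03 rad, and its base is roughly 53 mm above the worktop, taken from the height at which the hook touched the loop. The gripper stands well clear, with no notable force on the tool.
- **Bystanders:** they look to be where they started. I judged this by eye from the pictures and did not measure it.
- **One disagreement:** before the pail went on, the loop hung about 6 to 7 mm towards the robot, because the hanger was tilted by about 0.05 rad. I allowed for this when placing the pail. With the pail on, the hanger hangs nearly upright.

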